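# Move the coffee-corner row from its drip saucers to the wooden rack

### The arm

A 6-joint arm with a two-finger parallel gripper is mounted at the origin on the work surface. World frame = base frame: x ahead of the robot, y to its left, z up, the work surface at z = 0. Lengths are in m, angles in rad, forces in N, time in s.
With the tool pointing down it reaches from about 0.3 to 0.875 m from the base axis. Payload 4.2 kg.
Tool frame: the origin (TCP) lies midway between the tips of the shut fingers; the grasp point (between the pads) lies 19 mm behind it; z points along the fingers, y is the line along which they close (so a half turn about z gives the same grasp; the last joint's range is limited). The gripper opens to 85 mm and grips with 20 to 120 N. Pads are 22 mm wide; open, the fingers measure 114 mm over their backs; the gripper's body (76 mm by 85 mm) begins 54 mm behind the grasp point. The pads swing forward as they close: fully open they stand 13 mm farther back than shut.
Start: joints at [1.185, 0.32, 1.565, -0, 1.257, -0.02], TCP at [0.206, 0.537, 0.231] pointing down, gripper open.
Joint ranges: [-3.11, 3.11], [-0.84, 2.01], [0.21, 2.61], [-1.34, 4.49], [0.05, 2.63], [-2.56, 2.56]. Speed limits (rad/s): [2.57, 2.57, 3.14, 3.14, 3.14, 3.14].

### API

Orientations are given as a unit quaternion [w, x, y, z].
In Python, from cell import ctrl, read_camera, camera_params gives the robot as it stands. The module is installed in compiled form; this text tells all that it offers.
- The arm moves only by the tool apply_moves, never from a script. Its argument "motion" is a list of rows, each a list of 3 entries, a list of its own where there are three numbers: the turn, a rotation vector about the world's x, y, z in degrees, then the shift along the world's x, y, z in cm, then the finger opening in cm, from 0 to 8.54. A call has 1 to 12 rows; each row is the pose to reach, as a shift and turn from the pose commanded when the call began; what a row does not reach only later rows make up. A row lasts 1/8 s, in which the tool goes at most 62.5 mm and 10.7 degrees, less where a joint would pass 70% of its speed; a pose out of reach is approached as far as the arm can. A call with a gripper value outside its range is refused whole. The fingers move at their own pace and stop on an object; "grip_force" is the grip in N (left out, the last holds). Time passes only in rows, so rows that repeat a pose let the fingers close. It gives the time, the measured TCP pose, the force, the opening and the grip force at its end, in the units of the state.
- ctrl.get_obs(): the state, without advancing time (a new reading comes with each control period).
- read_camera(name): name is "scene" or "top" or "wrist"; returns the picture (384x512x3 uint8, red, green, blue); there is no depth.
- camera_params(name): a dict with "fx", "fy", "cx", "cy" (pixels), "dist_coeffs" ([k1, k2, p1, p2, k3] as OpenCV has them; the pictures are not rectified), "rvec" (rotation vector, rad) and "tvec" (3), from world to camera coordinates, as OpenCV has them. Camera axes: x right, y down, z forward; pixel columns grow to the right and rows downward; lengths in m; the calibration is good to about 2 mm. A picture is of the moment at which its call begins: read the wrist's pose just before it. camera_params takes no time and is no camera call; for the wrist camera it gives the pose at the moment of the call.
- ctrl.sign_off(): hands the job in; it is judged then, once.
The state is a dict: "t": time; "joints": joint angles; "qvel": joint speeds; "tau": joint torques, N m; "eef_pos": TCP position; "orientation": TCP orientation; "force": force on the tool from outside, world axes, zero at the start; "moment": the same for the moment, N m; "opening": opening from 0.0 (shut) to 1.0 (fully open); "grasp_force": force on a finger pad.
Only numpy, scipy, OpenCV 4.12 (cv2) and the standard library are available. Lean on these libraries where they do the work, as an engineer would, in place of code of your own. Each camera call takes 0.05 s, during which the arm holds its last target. There are 200 camera calls.

### The job

The honey, sugar, syrup and cocoa stand in a row on drip saucers in the steel tray, and the saucers are due to be washed. Move the four containers into the wooden rack, one to each bay, in the same order from near the robot to far as they stand in now, because everyone here finds them by their place in the row. Keep them upright and set them down gently, without dropping them, and leave the saucers in their places in the tray.

Things in the scene. Friction and masses are not known exactly. Their poses are not given: they have to be found in the camera images.
- honey_pot: Honey pot: squat round white stoneware pot, the lowest of the four, 58 mm across, straight sides from 6 to 56 mm above its foot, then a round wooden lid and ball knob, 82 mm high in all. Starts upright on its saucer, yaw within 0.35 rad of the tray's. Rigid, lid fixed on, 0.17 to 0.42 kg. Origin: centre of its underside, z up.
- sugar_jar: Sugar jar: square white stoneware jar, 52 x 52 mm with upright sides to 74 mm, then a square wooden lid with a bar knob, 90 mm high in all. Starts upright on its saucer, yaw within 0.35 rad of the tray's. Rigid, lid fixed on, 0.17 to 0.42 kg. Origin: centre of its underside, z up, x and y square to its sides.
- syrup_bottle: Syrup bottle: slender round white stoneware bottle, 44 mm across with straight sides from 3 to 72 mm, then a shoulder and a narrow neck with a cork, 106 mm high in all. Starts upright on its saucer, yaw within 0.35 rad of the tray's. Rigid, lid fixed on, 0.17 to 0.42 kg. Origin: centre of its underside, z up.
- cocoa_box: Cocoa box: flat rectangular white stoneware box, 58 mm long in its x, 38 mm thick in its y, upright sides to 78 mm, then a wooden lid with a small round knob, 94 mm high in all. Starts upright on its saucer, yaw within 0.35 rad of the tray's. Rigid, lid fixed on, 0.17 to 0.42 kg. Origin: centre of its underside, z up.
- saucer_honey: Drip saucer of the honey pot: round white stoneware saucer, 74 mm across, flat seat 7 mm above its foot, low rim to 9 mm, loose in the tray; the honey pot stands centred on it at the start. Origin: centre of its underside, z up.
- saucer_sugar: Drip saucer of the sugar jar: round white stoneware saucer, 74 mm across, flat seat 7 mm above its foot, low rim to 9 mm, loose in the tray; the sugar jar stands centred on it at the start. Origin: centre of its underside, z up.
- saucer_syrup: Drip saucer of the syrup bottle: round white stoneware saucer, 74 mm across, flat seat 7 mm above its foot, low rim to 9 mm, loose in the tray; the syrup bottle stands centred on it at the start. Origin: centre of its underside, z up.
- saucer_cocoa: Drip saucer of the cocoa box: round white stoneware saucer, 74 mm across, flat seat 7 mm above its foot, low rim to 9 mm, loose in the tray; the cocoa box stands centred on it at the start. Origin: centre of its underside, z up.
- drip_tray: Narrow steel drip tray, 326 x 94 mm, wall 14 mm high, floor 3 mm thick, loop handle at each end; fixed, left or right of the middle. Origin: centre of its underside; x runs along the row, away from the robot (yaw within 0.3 rad), z up. Saucers stand at x = -115.5, -38.5, 38.5, 115.5 mm, y = 0; which container has which place varies.
- wood_rack: Wooden rack, empty, fixed, on the other side: 332 x 92 mm, end boards 48 mm high, steel rod along each side (top at 33 mm, 80 mm clear between), 3 dividers 5 mm thick, tops at 26 mm. Origin: centre of its underside; x runs away from the robot (yaw within 0.3 rad), z up. Four bays 73 x 80 mm, floor at z = 10 mm, centres x = -117 (nearest), -39, 39, 117 mm, y = 0.
There are look-alikes about, which are no part of the job. What is shaped like the syrup_bottle but green or yellow is not meant.

How it is judged:
At the end, for the whole second after the job is handed in: Each container stands upright (0.1 rad), at rest, on the floor of its own bay (foot within 6 mm of it; 22 mm along, 24 mm across the bay centre), the bay number from near to far being that of its saucer; the saucers lie in their places in the tray (25 mm along, 20 mm across) (((x of saucer_honey in the frame of drip_tray between -0.1405 and -0.0905 m and x of honey_pot in the frame of wood_rack between -0.139 and -0.095 m) or (x of saucer_honey in the frame of drip_tray between -0.0635 and -0.0135 m and x of honey_pot in the frame of wood_rack between -0.061 and -0.017 m) or (x of saucer_honey in the frame of drip_tray between 0.0135 and 0.0635 m and x of honey_pot in the frame of wood_rack between 0.017 and 0.061 m) or (x of saucer_honey in the frame of drip_tray between 0.0905 and 0.1405 m and x of honey_pot in the frame of wood_rack between 0.095 and 0.139 m)) and y of honey_pot in the frame of wood_rack between -0.024 and 0.024 m and z of honey_pot in the frame of wood_rack between 0.004 and 0.016 m and angle between each of honey_pot, sugar_jar, syrup_bottle, cocoa_box's own z axis and vertical below 0.1 rad and linear speed of each of honey_pot, sugar_jar, syrup_bottle, cocoa_box below 0.02 m/s and contact force between the fingers and honey_pot below 0.1 N and y of saucer_honey in the frame of drip_tray between -0.02 and 0.02 m and z of saucer_honey in the frame of drip_tray between -0.003 and 0.009 m and ((x of saucer_sugar in the frame of drip_tray between -0.1405 and -0.0905 m and x of sugar_jar in the frame of wood_rack between -0.139 and -0.095 m) or (x of saucer_sugar in the frame of drip_tray between -0.0635 and -0.0135 m and x of sugar_jar in the frame of wood_rack between -0.061 and -0.017 m) or (x of saucer_sugar in the frame of drip_tray between 0.0135 and 0.0635 m and x of sugar_jar in the frame of wood_rack between 0.017 and 0.061 m) or (x of saucer_sugar in the frame of drip_tray between 0.0905 and 0.1405 m and x of sugar_jar in the frame of wood_rack between 0.095 and 0.139 m)) and y of sugar_jar in the frame of wood_rack between -0.024 and 0.024 m and z of sugar_jar in the frame of wood_rack between 0.004 and 0.016 m and contact force between the fingers and sugar_jar below 0.1 N and y of saucer_sugar in the frame of drip_tray between -0.02 and 0.02 m and z of saucer_sugar in the frame of drip_tray between -0.003 and 0.009 m and ((x of saucer_syrup in the frame of drip_tray between -0.1405 and -0.0905 m and x of syrup_bottle in the frame of wood_rack between -0.139 and -0.095 m) or (x of saucer_syrup in the frame of drip_tray between -0.0635 and -0.0135 m and x of syrup_bottle in the frame of wood_rack between -0.061 and -0.017 m) or (x of saucer_syrup in the frame of drip_tray between 0.0135 and 0.0635 m and x of syrup_bottle in the frame of wood_rack between 0.017 and 0.061 m) or (x of saucer_syrup in the frame of drip_tray between 0.0905 and 0.1405 m and x of syrup_bottle in the frame of wood_rack between 0.095 and 0.139 m)) and y of syrup_bottle in the frame of wood_rack between -0.024 and 0.024 m and z of syrup_bottle in the frame of wood_rack between 0.004 and 0.016 m and contact force between the fingers and syrup_bottle below 0.1 N and y of saucer_syrup in the frame of drip_tray between -0.02 and 0.02 m and z of saucer_syrup in the frame of drip_tray between -0.003 and 0.009 m and ((x of saucer_cocoa in the frame of drip_tray between -0.1405 and -0.0905 m and x of cocoa_box in the frame of wood_rack between -0.139 and -0.095 m) or (x of saucer_cocoa in the frame of drip_tray between -0.0635 and -0.0135 m and x of cocoa_box in the frame of wood_rack between -0.061 and -0.017 m) or (x of saucer_cocoa in the frame of drip_tray between 0.0135 and 0.0635 m and x of cocoa_box in the frame of wood_rack between 0.017 and 0.061 m) or (x of saucer_cocoa in the frame of drip_tray between 0.0905 and 0.1405 m and x of cocoa_box in the frame of wood_rack between 0.095 and 0.139 m)) and y of cocoa_box in the frame of wood_rack between -0.024 and 0.024 m and z of cocoa_box in the frame of wood_rack between 0.004 and 0.016 m and contact force between the fingers and cocoa_box below 0.1 N and y of saucer_cocoa in the frame of drip_tray between -0.02 and 0.02 m and z of saucer_cocoa in the frame of drip_tray between -0.003 and 0.009 m); the robot touches nothing.
It fails at once if a container is dropped or knocked: faster than 0.6 m/s with no finger on it (a fall of about 18 mm) ((linear speed of honey_pot above 0.6 m/s and contact force between the fingers and honey_pot below 0.05 N) or (linear speed of sugar_jar above 0.6 m/s and contact force between the fingers and sugar_jar below 0.05 N) or (linear speed of syrup_bottle above 0.6 m/s and contact force between the fingers and syrup_bottle below 0.05 N) or (linear speed of cocoa_box above 0.6 m/s and contact force between the fingers and cocoa_box below 0.05 N)).
It fails at once if a container is tipped by more than 0.6 rad (angle between any of honey_pot, sugar_jar, syrup_bottle, cocoa_box's own z axis and vertical above 0.6 rad).
It also fails if it takes over 106 s, if anything falls off the work surface, if the arm or the gripper's body presses on something with over 40 N, if the wrist force passes 120 N, or if a joint passes its speed limit or range.

## Working session

There is one attempt and no reset: what is moved stays moved. The work goes in short steps, Python scripts to look and compute and a tool call to move; the robot and the scene stay as the last step left them, time stands still between calls to the robot, and variables do not carry over. Pictures are saved under pics/ and viewed, at most 14 in all, crops included, and the job is handed in when it is done.

Besides the shell and the picture viewer there is one more tool, called as name(argument=value, ...), one argument or row to a line, values as JSON. apply_moves: Moves the arm, as the interface text tells. Its arguments: {"type":"object","properties":{"motion":{"type":"array"},"grip_force":{"type":"number"}},"required":["motion"]}

```bash
mkdir -p pics
cat > h.py <<'E'
import numpy as np, cv2
from cell import ctrl, read_camera, camera_params
def save(im,n): cv2.imwrite('pics/'+n,im[:,:,::-1])
def ray(cp,uv):
    K=np.array([[cp['fx'],0,cp['cx']],[0,cp['fy'],cp['cy']],[0,0,1.]])
    p=cv2.undistortPoints(np.array(uv,float).reshape(-1,1,2),K,np.array(cp['dist_coeffs'],float)).reshape(-1,2)
    R=cv2.Rodrigues(np.array(cp['rvec'],float))[0]; t=np.array(cp['tvec'],float).ravel()
    d=np.c_[p,np.ones(len(p))]@R
    return -R.T@t,d
def onplane(cp,uv,z):
    c,d=ray(cp,uv); return c+d*((z-c[2])/d[:,2])[:,None]
def proj(cp,X):
    K=np.array([[cp['fx'],0,cp['cx']],[0,cp['fy'],cp['cy']],[0,0,1.]])
    return cv2.projectPoints(np.array(X,float).reshape(-1,1,3),np.array(cp['rvec'],float),np.array(cp['tvec'],float),K,np.array(cp['dist_coeffs'],float))[0].reshape(-1,2)
E
python3 - <<'E'
from h import *
for n in('scene','top'):
    save(read_camera(n),n+'0.png'); cp=camera_params(n); print(n,ray(cp,[[256,192]]),cp['fx'])
o=ctrl.get_obs(); print(o)
E
```

```text
scene (array([ 1.05616514, -0.52495153,  0.85243946]), array([[-0.46615038,  0.4792971 , -0.74365311]])) 486.3164277328253
top (array([0.47763137, 0.01527896, 0.90142539]), array([[ 0.07265468, -0.0142025 , -0.99735572]])) 455.72937937359114
{'t': 0.1, 'joints': array([ 1.18502141e+00,  3.20213237e-01,  1.56557516e+00,  1.29312202e-05,
        1.25742253e+00, -1.99943497e-02]), 'qvel': array([ 3.05062157e-04, -4.63479385e-05, -3.54640258e-03, -1.47055109e-05,
        2.88948750e-04,  9.84881784e-04]), 'tau': array([-7.04428730e-04, -4.16408229e+01, -2.34705520e+01, -9.66290872e-05,
        4.84351855e-03,  1.00809294e-05]), 'eef_pos': array([0.20549064, 0.53655244, 0.23056777]), 'orientation': array([-1.69060366e-04,  1.81874313e-01,  9.83321453e-01, -7.91301153e-04]), 'force': array([-0.45860642, -0.21717444, -0.20028068]), 'moment': array([-0.00901377,  0.00416342,  0.01113862]), 'grasp_force': 0.0, 'opening': 0.9977180129842214}
```

View pics/scene0.png

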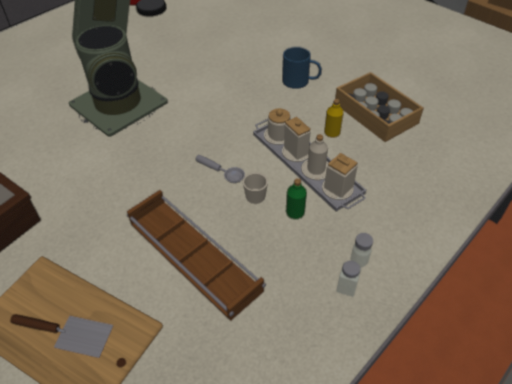

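View pics/top0.png

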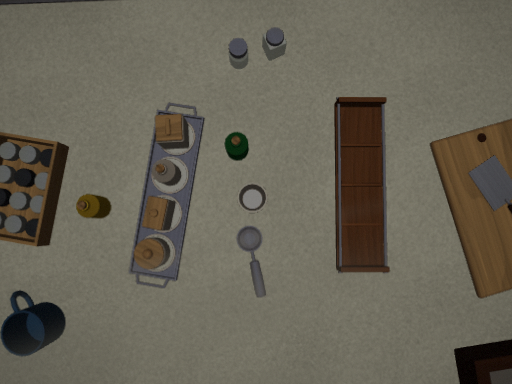

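The scene picture shows the tray row (honey at about 278,124 nearest the robot, then 297,138; syrup 318,155; and 341,176 farthest), with the empty rack at about 193,250. In the top view the tray runs from (155,270) to (183,115) and the rack from (361,270) to (361,100). The square items need a closer look.

Run:
```python
from h import *
a=cv2.imread('pics/top0.png'); c=cv2.resize(a[95:295,110:270],None,fx=2.9,fy=2.9,interpolation=cv2.INTER_CUBIC)
b=cv2.imread('pics/scene0.png')[95:215,240:370]; b=cv2.resize(b,(330,305),interpolation=cv2.INTER_CUBIC)
o=np.zeros((580,800,3),np.uint8); o[:c.shape[0],:c.shape[1]]=c; o[:305,465:795]=b; cv2.imwrite('pics/crop0.png',o)
cp=camera_params('top')
print('rack board ends z.048',onplane(cp,[[336,100],[385,100],[337,269],[388,269]],.048).round(3))
print('tray corners z.014',onplane(cp,[[160,112],[204,117],[131,273],[177,279]],.014).round(3))
```

```text
rack board ends z.048 [[ 0.711 -0.155  0.048]
 [ 0.708 -0.249  0.048]
 [ 0.392 -0.143  0.048]
 [ 0.389 -0.238  0.048]]
tray corners z.014 [[0.707 0.188 0.014]
 [0.694 0.101 0.014]
 [0.393 0.249 0.014]
 [0.379 0.16  0.014]]
```

View pics/crop0.png

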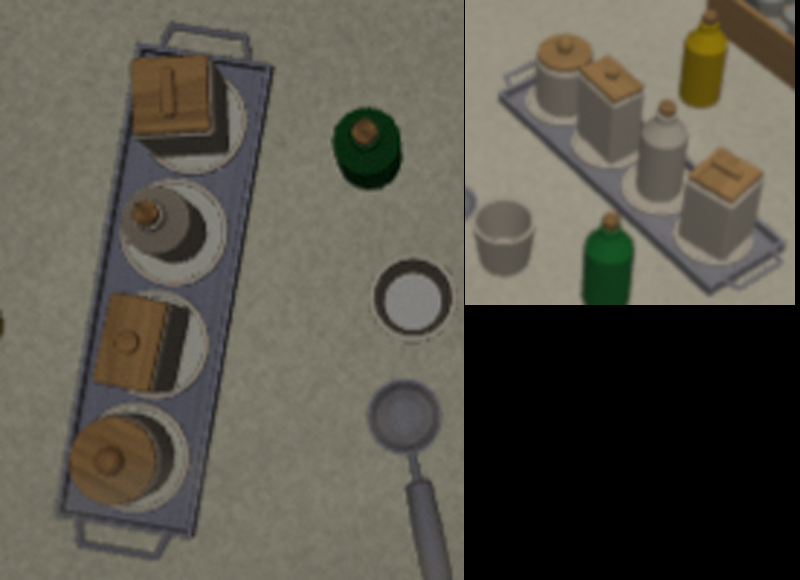

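Order from near to far: honey, cocoa (round knob), syrup (cork neck), sugar (bar knob). The lid corners in the crop give their yaws.

Run:
```python
from h import *
cp=camera_params('top')
f=lambda l:np.array(l,float)/2.9+[110,95]
for n,l,z in [('cocoa lid TL TR BR BL',[[108,293],[166,299],[153,391],[95,383]],.094),('sugar lid',[[131,59],[207,56],[212,130],[135,135]],.09),('sug bar',[[167,70],[168,115]],.098),
 ('honey knob',[[110,460]],.084),('honey lid extents L R T B',[[69,460],[153,460],[110,413],[110,506]],.072),('syrup cork',[[145,211]],.115),('cocoa knob',[[126,342]],.1)]:
    p=onplane(cp,f(l),z); print(n,p[:,:2].round(4).tolist(),'mean',p.mean(0).round(4)[:2])
    if len(p)==4: print('  yaw edges deg',[round(float(np.degrees(np.arctan2(*(a-b)[1::-1]))),1) for a,b in[(p[0],p[3]),(p[1],p[2]),(p[0],p[1]),(p[3],p[2])]])
c=np.array([.543,.1745]);a=-.1885
for x in(-.1155,-.0385,.0385,.1155): print('saucer',(c+x*np.array([np.cos(a),np.sin(a)])).round(4))
c=np.array([.550,-.1963]);a=-.036
for x in(-.117,-.039,.039,.117): print('bay',(c+x*np.array([np.cos(a),np.sin(a)])).round(4))
```

```text
cocoa lid TL TR BR BL [[0.5352, 0.1974], [0.5304, 0.1618], [0.4744, 0.1707], [0.4804, 0.2062]] mean [0.5051 0.184 ]
  yaw edges deg [-9.1, -9.1, 82.4, 80.5]
sugar lid [[0.6815, 0.1819], [0.6819, 0.1343], [0.635, 0.1321], [0.6334, 0.1801]] mean [0.6579 0.1571]
  yaw edges deg [2.2, 2.7, 90.4, 91.9]
sug bar [[0.6719, 0.158], [0.6437, 0.1579]] mean [0.6578 0.158 ]
honey knob [[0.4328, 0.2]] mean [0.4328 0.2   ]
honey lid extents L R T B [[0.4329, 0.2284], [0.4314, 0.1758], [0.4614, 0.2022], [0.4036, 0.2032]] mean [0.4323 0.2024]
  yaw edges deg [40.8, -138.6, 88.4, 179.1]
syrup cork [[0.5823, 0.1697]] mean [0.5823 0.1697]
cocoa knob [[0.5046, 0.1855]] mean [0.5046 0.1855]
saucer [0.4295 0.1961]
saucer [0.5052 0.1817]
saucer [0.5808 0.1673]
saucer [0.6565 0.1529]
bay [ 0.4331 -0.1921]
bay [ 0.511  -0.1949]
bay [ 0.589  -0.1977]
bay [ 0.6669 -0.2005]
```

apply_moves(
  motion=[
    [[0, 0, 10], [25, -34.5, 4], 8.5],
    [[0, 0, 10], [25, -34.5, 4], 8.5],
    [[0, 0, 10], [25, -34.5, 4], 8.5],
    [[0, 0, 10], [25, -34.5, 4], 8.5],
    [[0, 0, 10], [25, -34.5, 4], 8.5],
    [[0, 0, 10], [25, -34.5, 4], 8.5],
    [[0, 0, 10], [25, -34.5, 4], 8.5],
    [[0, 0, 10], [25, -34.5, 4], 8.5],
    [[0, 0, 10], [25, -34.5, 4], 8.5],
    [[0, 0, 10], [25, -34.5, 4], 8.5],
    [[0, 0, 10], [25, -34.5, 4], 8.5],
    [[0, 0, 10], [25, -34.5, 4], 8.5],
  ],
  grip_force=30,
)

```text
t: 1.6
eef_pos: [0.4553, 0.1927, 0.2713]
orientation: [-0.0, 0.095, 0.995, 0.0]
force: [-0.3, -0.1, 0.5]
opening: 1.0
grasp_force: 0.0
```

Run:
```python
from h import *
cp=camera_params('wrist'); im=read_camera('wrist'); save(im,'w1.png'); import json; json.dump({k:np.array(v).tolist() for k,v in cp.items()},open('w1.json','w'))
print(ray(cp,[[256,192]]),ctrl.get_obs()['eef_pos'])
c=np.array([.543,.1745]);a=-.1885
```

```text
(array([0.38623113, 0.20551419, 0.41530549]), array([[ 0.27357862, -0.02204636, -0.96204323]])) [0.45536884 0.19250884 0.27134246]
```

View pics/w1.png

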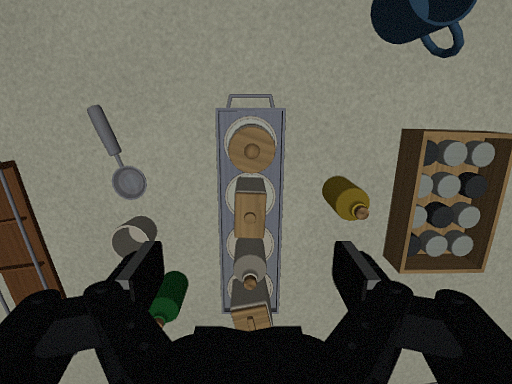

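The wrist picture shows the honey lid centred near (251,149), cocoa knob (249,217) with an upright lid rectangle, cork (250,283), sugar lid (252,317). Next I cast rays from these to check the positions.

Run:
```python
from h import *; import json
cp=json.load(open('w1.json'))
for n,l,z in [('honey knob',[[252,151]],.086),('honey lid',[[251.5,148]],.072),('cocoa knob',[[249.5,217]],.102),('cocoa corners',[[235,193],[266,193],[266,238],[234,238]],.094),('syrup cork',[[250.5,283]],.114),('sugar near-edge',[[231,308],[269,304]],.09),
('tray near corners',[[217,109],[285,109]],.014)]:
    p=onplane(cp,l,z); print(n,p[:,:2].round(4).tolist(),p.mean(0).round(4)[:2])
```

```text
honey knob [[0.4314, 0.2023]] [0.4314 0.2023]
honey lid [[0.4297, 0.2022]] [0.4297 0.2022]
cocoa knob [[0.5034, 0.1856]] [0.5034 0.1856]
cocoa corners [[0.4742, 0.1741], [0.481, 0.2093], [0.5368, 0.1996], [0.5295, 0.1616]] [0.5054 0.1862]
syrup cork [[0.5819, 0.1718]] [0.5819 0.1718]
sugar near-edge [[0.6305, 0.1364], [0.6339, 0.1872]] [0.6322 0.1618]
tray near corners [[0.3772, 0.166], [0.3943, 0.2552]] [0.3857 0.2106]
```

apply_moves(
  motion=[
    [[0, 0, 0], [-2.4, 0.9, -4], 8.5],
    [[0, 0, 0], [-2.4, 0.9, -10], 8.5],
    [[0, 0, 0], [-2.4, 0.9, -16], 8.5],
    [[0, 0, 0], [-2.4, 0.9, -20], 8.5],
    [[0, 0, 0], [-2.4, 0.9, -22.5], 8.5],
    [[0, 0, 0], [-2.4, 0.9, -23.8], 8.5],
    [[0, 0, 0], [-2.4, 0.9, -23.8], 8.5],
    [[0, 0, 0], [-2.4, 0.9, -23.8], 7],
    [[0, 0, 0], [-2.4, 0.9, -23.8], 6.3],
    [[0, 0, 0], [-2.4, 0.9, -23.8], 5],
    [[0, 0, 0], [-2.4, 0.9, -23.8], 5],
    [[0, 0, 0], [-2.4, 0.9, -23.8], 5],
  ],
  grip_force=30,
)

```text
t: 3.15
eef_pos: [0.4324, 0.2014, 0.0345]
orientation: [0.001, 0.096, 0.995, 0.001]
force: [-0.9, 1.1, 6.2]
opening: 0.669
grasp_force: 31.5
```

apply_moves(
  motion=[
    [[0, 0, 0], [0, 0, 0.7], 5],
    [[0, 0, 0], [0, 0, 2], 5],
    [[0, 0, 0], [0, 0, 5], 5],
    [[0, 0, 0], [0, 0, 9], 5],
    [[0, 0, 1], [0, -2, 12], 5],
    [[0, 0, 2], [0, -6, 14], 5],
    [[0, 0, 4], [0, -11, 14], 5],
    [[0, 0, 5], [0, -16, 14], 5],
    [[0, 0, 6], [0, -21, 14], 5],
    [[0, 0, 7], [0, -26, 14], 5],
    [[0, 0, 8], [0, -31, 14], 5],
    [[0, 0, 9], [0.1, -35, 14], 5],
  ],
  grip_force=40,
)

```text
t: 4.65
eef_pos: [0.432, -0.1508, 0.1739]
orientation: [0.0, 0.017, 1.0, -0.0]
force: [1.0, 0.0, -4.0]
opening: 0.664
grasp_force: 44.2
```

apply_moves(
  motion=[
    [[0, 0, 0], [0, -2.5, 0], 5],
    [[0, 0, 0], [0, -4, 0], 5],
    [[0, 0, 0], [0, -4.4, 0], 5],
    [[0, 0, 0], [0, -4.4, 0], 5],
    [[0, 0, 0], [0, -4.4, 0], 5],
  ],
)

```text
t: 5.28
eef_pos: [0.4326, -0.1921, 0.1733]
orientation: [-0.0, 0.017, 1.0, 0.0]
force: [0.0, -0.1, -4.2]
opening: 0.668
grasp_force: 44.3
```

Run:
```python
from h import *
cp=camera_params('wrist'); im=read_camera('wrist'); s=read_camera('scene')
save(np.hstack([cv2.resize(im,(400,300)),cv2.resize(s[120:340,100:393],(400,300))]),'w2.png'); 
print(ctrl.get_obs()['eef_pos'],ctrl.get_obs()['force'])
c=np.array([.550,-.1963]);a=-.036;u=np.array([np.cos(a),np.sin(a)]);v=np.array([-u[1],u[0]])
for x,y in[(-.166,.046),(-.166,-.046)]: print(proj(cp,[[*(c+x*u+y*v),.048]])*[400/512,300/384])
```

```text
[ 0.43268966 -0.19230469  0.17337608] [ 0.18768814 -0.4164023  -4.9801594 ]
[[232.91696822 105.3355785 ]]
[[154.53490925 105.09309398]]
```

View pics/w2.png

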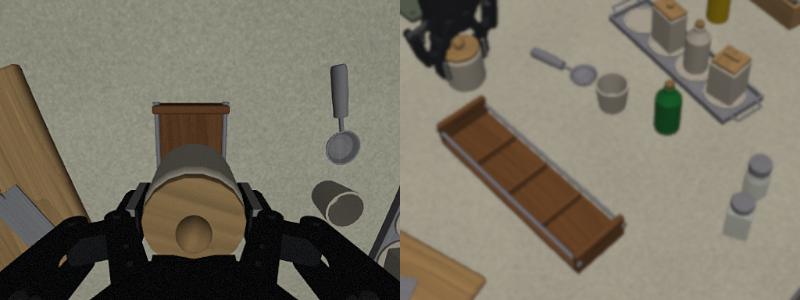

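Honey is held upright over bay 1. The near board corners appear at about (153,106) and (229,106), against predicted (154,105) and (233,105), so the rack estimate holds and I'm lowering now.

apply_moves(
  motion=[
    [[0, 0, 0], [0, 0, -4], 5],
    [[0, 0, 0], [0, 0, -8], 5],
    [[0, 0, 0], [0, 0, -11], 5],
    [[0, 0, 0], [0, 0, -12.5], 5],
    [[0, 0, 0], [0, 0, -13.3], 5],
    [[0, 0, 0], [0, 0, -13.6], 5],
    [[0, 0, 0], [0, 0, -13.8], 5],
    [[0, 0, 0], [0, 0, -13.8], 5],
  ],
)

```text
t: 6.38
eef_pos: [0.433, -0.1931, 0.0358]
orientation: [0.0, 0.017, 1.0, -0.0]
force: [0.0, -0.4, -4.3]
opening: 0.665
grasp_force: 44.3
```

apply_moves(
  motion=[
    [[0, 0, 0], [0, 0, -0.1], 5],
    [[0, 0, 0], [0, 0, -0.15], 5],
    [[0, 0, 0], [0, 0, -0.2], 5],
    [[0, 0, 0], [0, 0, -0.2], 5],
  ],
)

```text
t: 6.88
eef_pos: [0.433, -0.1932, 0.0346]
orientation: [0.001, 0.017, 1.0, -0.0]
force: [-2.7, 1.3, 8.2]
opening: 0.663
grasp_force: 45.4
```

Contact is made (force went from -4.3 to +8.2 N). I'm opening slowly and rising.

apply_moves(
  motion=[
    [[0, 0, 0], [0, 0, 0], 5.9],
    [[0, 0, 0], [0, 0, 0], 6.2],
    [[0, 0, 0], [0, 0, 0], 6.8],
    [[0, 0, 0], [0, 0, 0], 7.2],
    [[0, 0, 0], [0, 0, 0], 7.2],
    [[0, 0, 0], [0, 0, 2], 7.2],
    [[0, 0, 0], [0, 0, 6], 7.2],
    [[0, 0, 0], [0, 0, 12], 7.2],
    [[0, 0, 0], [0, 0, 17], 8],
    [[0, 0, 0], [0, 0, 17], 8.5],
  ],
  grip_force=30,
)

```text
t: 8.12
eef_pos: [0.4349, -0.1941, 0.2074]
orientation: [0.004, 0.017, 1.0, -0.002]
force: [-0.3, -0.6, -0.5]
opening: 0.992
grasp_force: 0.0
```

Run:
```python
from h import *
t=read_camera('top'); s=read_camera('scene')
save(np.hstack([cv2.resize(t[90:290,120:400],(400,286)),cv2.resize(s[100:320,100:393],(400,286))]),'t2.png')
```

```text
(no output)
```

View pics/t2.png

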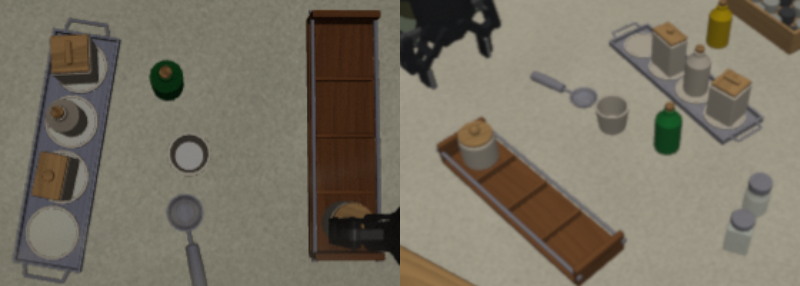

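Honey stands in bay 1 with its saucer left in place. Cocoa next.

apply_moves(
  motion=[
    [[0, 0, -1], [1, 4, 0], 8.5],
    [[0, 0, -2], [2, 9, 0], 8.5],
    [[0, 0, -3], [3, 15, 0], 8.5],
    [[0, 0, -4], [4, 21, 0], 8.5],
    [[0, 0, -5], [5, 27, 0], 8.5],
    [[0, 0, -6], [6, 32, 0], 8.5],
    [[0, 0, -7], [7, 36, 0], 8.5],
    [[0, 0, -7.5], [7.2, 37.8, 0], 8.5],
    [[0, 0, -7.5], [7.2, 37.8, -2], 8.5],
    [[0, 0, -7.5], [7.2, 37.8, -4], 8.5],
    [[0, 0, -7.5], [7.2, 37.8, -5], 8.5],
    [[0, 0, -7.5], [7.2, 37.8, -5], 8.5],
  ],
)

```text
t: 9.72
eef_pos: [0.5038, 0.1846, 0.1517]
orientation: [-0.002, 0.083, 0.997, -0.001]
force: [-0.9, -0.4, -0.7]
opening: 0.992
grasp_force: 0.0
```

apply_moves(
  motion=[
    [[0, 0, 0], [0.1, 0, -4], 8.5],
    [[0, 0, 0], [0.1, 0, -8], 8.5],
    [[0, 0, 0], [0.1, 0, -10.2], 8.5],
    [[0, 0, 0], [0.1, 0, -11], 8.5],
    [[0, 0, 0], [0.1, 0, -11], 7],
    [[0, 0, 0], [0.1, 0, -11], 5.5],
    [[0, 0, 0], [0.1, 0, -11], 4.5],
    [[0, 0, 0], [0.1, 0, -11], 4],
    [[0, 0, 0], [0.1, 0, -11], 3.2],
    [[0, 0, 0], [0.1, 0, -11], 3.2],
    [[0, 0, 0], [0.1, 0, -11], 3.2],
    [[0, 0, 0], [0.1, 0, -11], 3.2],
  ],
  grip_force=30,
)

```text
t: 11.22
eef_pos: [0.5061, 0.1851, 0.0441]
orientation: [0.001, 0.082, 0.997, 0.0]
force: [-0.9, -0.3, 5.9]
opening: 0.449
grasp_force: 29.9
```

apply_moves(
  motion=[
    [[0, 0, 0], [0, 0, 0.7], 3.2],
    [[0, 0, 0], [0, 0, 2], 3.2],
    [[0, 0, 0], [0, 0, 5], 3.2],
    [[0, 0, 0], [0, 0, 9], 3.2],
    [[0, 0, 1], [0, -2, 12], 3.2],
    [[0, 0, 2], [0.1, -6, 14], 3.2],
    [[0, 0, 3], [0.2, -11, 14], 3.2],
    [[0, 0, 4], [0.3, -16, 14], 3.2],
    [[0, 0, 5], [0.4, -21, 14], 3.2],
    [[0, 0, 6], [0.5, -26, 14], 3.2],
    [[0, 0, 7], [0.5, -31, 14], 3.2],
    [[0, 0, 7.5], [0.5, -35, 14], 3.2],
  ],
  grip_force=40,
)

```text
t: 12.72
eef_pos: [0.5103, -0.1669, 0.1839]
orientation: [0.0, 0.017, 1.0, -0.0]
force: [1.1, -0.0, -1.5]
opening: 0.443
grasp_force: 39.6
```

apply_moves(
  motion=[
    [[0, 0, 0], [0, -2, 0], 3.2],
    [[0, 0, 0], [0, -3, 0], 3.2],
    [[0, 0, 0], [0, -3, -4], 3.2],
    [[0, 0, 0], [0, -3, -8], 3.2],
    [[0, 0, 0], [0, -3, -11], 3.2],
    [[0, 0, 0], [0, -3, -12.5], 3.2],
    [[0, 0, 0], [0, -3, -13.2], 3.2],
    [[0, 0, 0], [0, -3, -13.5], 3.2],
    [[0, 0, 0], [0, -3, -13.5], 3.2],
  ],
)

```text
t: 13.85
eef_pos: [0.5112, -0.1952, 0.0491]
orientation: [0.001, 0.017, 1.0, -0.0]
force: [-0.5, 0.3, -1.8]
opening: 0.449
grasp_force: 39.6
```

apply_moves(
  motion=[
    [[0, 0, 0], [0, 0, -0.15], 3.2],
    [[0, 0, 0], [0, 0, -0.3], 3.2],
    [[0, 0, 0], [0, 0, -0.4], 3.2],
    [[0, 0, 0], [0, 0, -0.45], 3.2],
    [[0, 0, 0], [0, 0, -0.5], 3.2],
    [[0, 0, 0], [0, 0, -0.5], 3.2],
  ],
)

```text
t: 14.6
eef_pos: [0.5106, -0.1951, 0.0441]
orientation: [0.0, 0.017, 1.0, -0.0]
force: [-2.9, 0.1, 4.6]
opening: 0.452
grasp_force: 40.3
```

apply_moves(
  motion=[
    [[0, 0, 0], [0, 0, 0], 3.9],
    [[0, 0, 0], [0, 0, 0], 4.3],
    [[0, 0, 0], [0, 0, 0], 5],
    [[0, 0, 0], [0, 0, 0], 6],
    [[0, 0, 0], [0, 0, 0], 6.5],
    [[0, 0, 0], [0, 0, 2], 6.5],
    [[0, 0, 0], [0, 0, 6], 6.5],
    [[0, 0, 0], [0, 0, 12], 7.2],
    [[0, 0, 0], [0, 0, 16], 8.5],
    [[0, 0, 0], [0, 0, 16], 8.5],
  ],
  grip_force=30,
)

```text
t: 15.85
eef_pos: [0.5125, -0.1958, 0.207]
orientation: [0.004, 0.017, 1.0, -0.001]
force: [0.3, 0.0, 0.1]
opening: 0.995
grasp_force: 0.0
```

apply_moves(
  motion=[
    [[0, 0, -1], [1, 4, 0], 8.5],
    [[0, 0, -2], [2, 9, 0], 8.5],
    [[0, 0, -3], [3, 15, 0], 8.5],
    [[0, 0, -4], [4, 21, 0], 8.5],
    [[0, 0, -5], [5, 27, 0], 8.5],
    [[0, 0, -7], [6, 32, 0], 8.5],
    [[0, 0, -8], [7, 35.5, 0], 8.5],
    [[0, 0, -9], [7.1, 36.6, 0], 8.5],
    [[0, 0, -9], [7.1, 36.6, -1], 8.5],
    [[0, 0, -9], [7.1, 36.6, -2], 8.5],
    [[0, 0, -9], [7.1, 36.6, -2], 8.5],
  ],
)

```text
t: 17.23
eef_pos: [0.5807, 0.1694, 0.1818]
orientation: [-0.001, 0.096, 0.995, -0.001]
force: [0.7, -0.3, 1.2]
opening: 0.992
grasp_force: 0.0
```

Run:
```python
from h import *
cp=camera_params('wrist'); im=read_camera('wrist'); s=read_camera('scene')
save(np.hstack([cv2.resize(im,(400,300)),cv2.resize(s[120:340,100:393],(400,300))]),'w3.png'); 
print(ctrl.get_obs()['eef_pos'])
print(proj(cp,[[.582,.171,.114],[.658,.158,.09]])*[400/512,300/384])
```

```text
[0.58162081 0.17001371 0.18321459]
[[195.51009254 161.01449544]
 [196.67505559 216.18718163]]
```

View pics/w3.png

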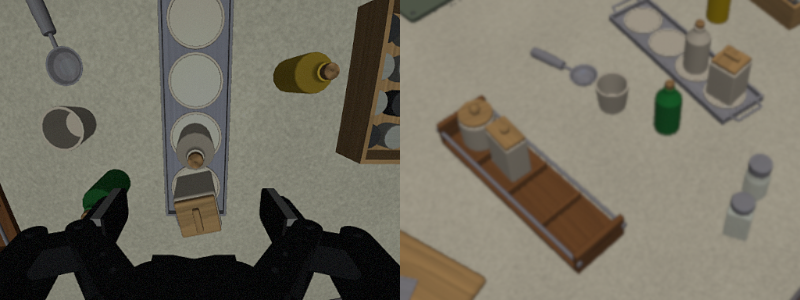

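Honey and cocoa stand in bays 1 and 2. The cork appears at (195,159) against a predicted (195,161). The green bottle at about (100,195) seems close to a finger, so I'll check that clearance.

Run:
```python
from h import *
cp=camera_params('top')
print(onplane(cp,[[236,141]],.106),onplane(cp,[[237,158]],.0),onplane(cp,[[226,150],[249,150]],.05))
cp=camera_params('scene'); print(onplane(cp,[[297,184]],.104), onplane(cp,[[296,216]],0.))
print(ctrl.get_obs()['eef_pos'])
```

```text
[[0.62686429 0.03638536 0.106     ]] [[0.61241438 0.03817221 0.        ]] [[0.62079355 0.05721339 0.05      ]
 [0.61944907 0.013846   0.05      ]]
[[0.63436475 0.03256296 0.104     ]] [[ 6.37930360e-01  3.33054832e-02 -1.11022302e-16]]
[0.58162081 0.17001371 0.18321459]
```

apply_moves(
  motion=[
    [[0, 0, 0], [0, 0.1, -4], 8.5],
    [[0, 0, 0], [0, 0.1, -8], 8.5],
    [[0, 0, 0], [0, 0.1, -11.5], 8.5],
    [[0, 0, 0], [0, 0.1, -12.8], 8.5],
    [[0, 0, 0], [0, 0.1, -13.4], 8.5],
    [[0, 0, 0], [0, 0.1, -13.4], 7],
    [[0, 0, 0], [0, 0.1, -13.4], 5.5],
    [[0, 0, 0], [0, 0.1, -13.4], 4.8],
    [[0, 0, 0], [0, 0.1, -13.4], 3.8],
    [[0, 0, 0], [0, 0.1, -13.4], 3.8],
    [[0, 0, 0], [0, 0.1, -13.4], 3.8],
    [[0, 0, 0], [0, 0.1, -13.4], 3.8],
  ],
  grip_force=30,
)

```text
t: 18.82
eef_pos: [0.5821, 0.1718, 0.0503]
orientation: [0.001, 0.095, 0.995, 0.0]
force: [-1.5, -1.5, 5.3]
opening: 0.508
grasp_force: 30.3
```

apply_moves(
  motion=[
    [[0, 0, 0], [0, 0, 0.7], 3.8],
    [[0, 0, 0], [0, 0, 2], 3.8],
    [[0, 0, 0], [0, 0, 5], 3.8],
    [[0, 0, 0], [0, 0, 9], 3.8],
    [[0, 0, 1], [0, -2, 12], 3.8],
    [[0, 0, 2], [0.1, -6, 14], 3.8],
    [[0, 0, 3], [0.2, -11, 14], 3.8],
    [[0, 0, 4], [0.3, -16, 14], 3.8],
    [[0, 0, 5], [0.4, -21, 14], 3.8],
    [[0, 0, 7], [0.5, -26, 14], 3.8],
    [[0, 0, 8], [0.7, -31, 14], 3.8],
    [[0, 0, 9], [0.7, -35, 14], 3.8],
  ],
  grip_force=40,
)

```text
t: 20.32
eef_pos: [0.5885, -0.1799, 0.1896]
orientation: [0.0, 0.017, 1.0, 0.0]
force: [1.5, 0.1, -2.9]
opening: 0.501
grasp_force: 41.5
```

apply_moves(
  motion=[
    [[0, 0, 0], [0, -1.5, 0], 3.8],
    [[0, 0, 0], [0, -2, 0], 3.8],
    [[0, 0, 0], [0, -2, -4], 3.8],
    [[0, 0, 0], [0, -2, -8], 3.8],
    [[0, 0, 0], [0, -2, -11], 3.8],
    [[0, 0, 0], [0, -2, -12.5], 3.8],
    [[0, 0, 0], [0, -2, -13.2], 3.8],
    [[0, 0, 0], [0, -2, -13.5], 3.8],
    [[0, 0, 0], [0, -2, -13.5], 3.8],
  ],
)

```text
t: 21.45
eef_pos: [0.5893, -0.1981, 0.0552]
orientation: [0.001, 0.017, 1.0, -0.0]
force: [-0.1, -0.2, -2.8]
opening: 0.506
grasp_force: 41.6
```

apply_moves(
  motion=[
    [[0, 0, 0], [0, 0, -0.15], 3.8],
    [[0, 0, 0], [0, 0, -0.3], 3.8],
    [[0, 0, 0], [0, 0, -0.4], 3.8],
    [[0, 0, 0], [0, 0, -0.45], 3.8],
    [[0, 0, 0], [0, 0, -0.5], 3.8],
    [[0, 0, 0], [0, 0, -0.5], 3.8],
  ],
)

```text
t: 22.2
eef_pos: [0.5889, -0.1982, 0.0504]
orientation: [0.0, 0.017, 1.0, -0.0]
force: [-1.9, 0.8, 5.2]
opening: 0.505
grasp_force: 42.1
```

Contact again. I'm releasing and moving on to the sugar.

apply_moves(
  motion=[
    [[0, 0, 0], [0, 0, 0], 4.4],
    [[0, 0, 0], [0, 0, 0], 4.8],
    [[0, 0, 0], [0, 0, 0], 5.5],
    [[0, 0, 0], [0, 0, 0], 6.5],
    [[0, 0, 0], [0, 0, 0], 6.8],
    [[0, 0, 0], [0, 0, 2], 6.8],
    [[0, 0, 0], [0, 0, 6], 6.8],
    [[0, 0, 0], [0, 0, 12], 7.2],
    [[0, 0, 0], [0, 0, 16], 8.5],
    [[0, 0, 0], [0, 0, 16], 8.5],
  ],
  grip_force=30,
)

```text
t: 23.45
eef_pos: [0.5906, -0.1987, 0.2135]
orientation: [0.004, 0.017, 1.0, -0.001]
force: [0.4, 0.3, -0.3]
opening: 0.996
grasp_force: 0.0
```

apply_moves(
  motion=[
    [[0, 0, 0], [1, 4, 0], 8.5],
    [[0, 0, 1], [2, 9, 0], 8.5],
    [[0, 0, 2], [3, 15, 0], 8.5],
    [[0, 0, 3], [4, 21, 0], 8.5],
    [[0, 0, 4], [5, 27, 0], 8.5],
    [[0, 0, 4], [6, 32, 0], 8.5],
    [[0, 0, 4], [6.9, 34.5, 0], 8.5],
    [[0, 0, 4], [6.9, 35.6, 0], 8.5],
    [[0, 0, 4], [6.9, 35.6, 0], 8.5],
    [[0, 0, 4], [6.9, 35.6, 0], 8.5],
  ],
)

```text
t: 24.7
eef_pos: [0.6573, 0.1566, 0.2091]
orientation: [-0.0, -0.017, 1.0, -0.0]
force: [-0.2, -0.2, 0.1]
opening: 0.994
grasp_force: 0.0
```

Run:
```python
from h import *
cp=camera_params('wrist'); im=read_camera('wrist'); s=read_camera('scene')
save(np.hstack([cv2.resize(im,(400,300)),cv2.resize(s[120:340,100:393],(400,300))]),'w4.png'); 
print(ctrl.get_obs()['eef_pos'])
a=np.radians(2.3);R=np.array([[np.cos(a),-np.sin(a)],[np.sin(a),np.cos(a)]])
print([(proj(cp,[[*(np.array([.658,.158])+R@np.array(q)*.025),.09]])*[400/512,300/384]).round(0).tolist() for q in[(-1,-1),(-1,1),(1,1),(1,-1)]])
```

```text
[0.65754958 0.15663454 0.20944186]
[[[173.0, 127.0]], [[216.0, 126.0]], [[215.0, 167.0]], [[175.0, 167.0]]]
```

View pics/w4.png

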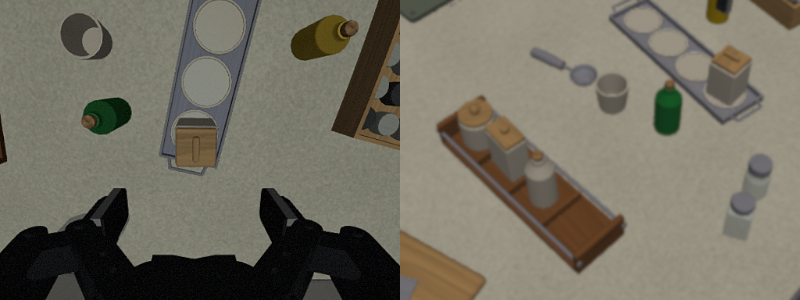

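Three containers stand in their bays. The sugar lid spans about (175–216, 127–167), matching the prediction, so I'm descending.

apply_moves(
  motion=[
    [[0, 0, 0], [0, 0.2, -5], 8.5],
    [[0, 0, 0], [0, 0.2, -10], 8.5],
    [[0, 0, 0], [0, 0.2, -14], 8.5],
    [[0, 0, 0], [0, 0.2, -15.7], 8.5],
    [[0, 0, 0], [0, 0.2, -16.5], 8.5],
    [[0, 0, 0], [0, 0.2, -16.5], 7.2],
    [[0, 0, 0], [0, 0.2, -16.5], 6.2],
    [[0, 0, 0], [0, 0.2, -16.5], 5.5],
    [[0, 0, 0], [0, 0.2, -16.5], 4.6],
    [[0, 0, 0], [0, 0.2, -16.5], 4.6],
    [[0, 0, 0], [0, 0.2, -16.5], 4.6],
    [[0, 0, 0], [0, 0.2, -16.5], 4.6],
  ],
  grip_force=30,
)

```text
t: 26.3
eef_pos: [0.6584, 0.16, 0.0456]
orientation: [0.001, -0.018, 1.0, 0.0]
force: [-0.5, -1.9, 6.4]
opening: 0.602
grasp_force: 32.5
```

apply_moves(
  motion=[
    [[0, 0, 0], [0, 0, 0.7], 4.6],
    [[0, 0, 0], [0, 0, 2], 4.6],
    [[0, 0, 0], [0, 0, 5], 4.6],
    [[0, 0, 0], [0, 0, 9], 4.6],
    [[0, 0, 0], [0, -2, 13], 4.6],
    [[0, 0, 0], [0.1, -6, 15], 4.6],
    [[0, 0, -1], [0.3, -11, 15], 4.6],
    [[0, 0, -2], [0.5, -16, 15], 4.6],
    [[0, 0, -3], [0.7, -21, 15], 4.6],
    [[0, 0, -4], [0.9, -26, 15], 4.6],
    [[0, 0, -4], [0.9, -31, 15], 4.6],
    [[0, 0, -4], [0.9, -34, 15], 4.6],
  ],
  grip_force=40,
)

```text
t: 27.8
eef_pos: [0.6661, -0.1825, 0.1944]
orientation: [-0.0, 0.018, 1.0, -0.0]
force: [0.7, 1.2, -2.9]
opening: 0.601
grasp_force: 42.8
```

apply_moves(
  motion=[
    [[0, 0, 0], [0, -1.5, 0], 4.6],
    [[0, 0, 0], [0, -2, 0], 4.6],
    [[0, 0, 0], [0, -2, -4], 4.6],
    [[0, 0, 0], [0, -2, -8], 4.6],
    [[0, 0, 0], [0, -2, -12], 4.6],
    [[0, 0, 0], [0, -2, -13.5], 4.6],
    [[0, 0, 0], [0, -2, -14.2], 4.6],
    [[0, 0, 0], [0, -2, -14.5], 4.6],
    [[0, 0, 0], [0, -2, -14.5], 4.6],
  ],
)

```text
t: 28.92
eef_pos: [0.6674, -0.2002, 0.0507]
orientation: [0.001, 0.017, 1.0, -0.0]
force: [-0.3, -0.6, -3.3]
opening: 0.604
grasp_force: 42.6
```

apply_moves(
  motion=[
    [[0, 0, 0], [0, 0, -0.15], 4.6],
    [[0, 0, 0], [0, 0, -0.3], 4.6],
    [[0, 0, 0], [0, 0, -0.4], 4.6],
    [[0, 0, 0], [0, 0, -0.45], 4.6],
    [[0, 0, 0], [0, 0, -0.5], 4.6],
    [[0, 0, 0], [0, 0, -0.5], 4.6],
  ],
)

```text
t: 29.68
eef_pos: [0.6667, -0.2001, 0.0457]
orientation: [0.0, 0.017, 1.0, -0.0]
force: [-2.4, 0.6, 5.9]
opening: 0.607
grasp_force: 43.8
```

apply_moves(
  motion=[
    [[0, 0, 0], [0, 0, 0], 5.3],
    [[0, 0, 0], [0, 0, 0], 5.7],
    [[0, 0, 0], [0, 0, 0], 6.2],
    [[0, 0, 0], [0, 0, 0], 7],
    [[0, 0, 0], [0, 0, 0], 7],
    [[0, 0, 0], [0, 0, 2], 7],
    [[0, 0, 0], [0, 0, 6], 7],
    [[0, 0, 0], [0, 0, 12], 7],
    [[0, 0, 0], [0, 0, 16], 7],
    [[0, 0, 0], [0, 0, 18], 7],
    [[0, 0, 0], [0, 0, 18], 7],
  ],
)

```text
t: 31.05
eef_pos: [0.6674, -0.2003, 0.2264]
orientation: [0.002, 0.017, 1.0, -0.001]
force: [0.7, 0.2, -1.3]
opening: 0.82
grasp_force: 0.0
```

apply_moves(
  motion=[
    [[0, 0, 0], [-1, 5, 0], 7],
    [[0, 0, 0], [-2, 10, 0], 7],
    [[0, 0, 0], [-4, 15, 0], 7],
    [[0, 0, 0], [-6, 20, 0], 7],
    [[0, 0, 0], [-6, 20, 0], 7],
    [[0, 0, 0], [-6, 20, 0], 7],
    [[0, 0, 0], [-6, 20, 0], 7],
  ],
)

```text
t: 31.92
eef_pos: [0.6069, -0.0012, 0.2236]
orientation: [-0.0, 0.018, 1.0, -0.0]
force: [0.1, -0.3, -0.5]
opening: 0.818
grasp_force: 0.0
```

Run:
```python
from h import *
t=read_camera('top'); s=read_camera('scene')
save(np.hstack([cv2.resize(t[80:290,110:400],(400,290)),cv2.resize(s[100:320,100:393],(400,290))]),'t5.png')
```

```text
(no output)
```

View pics/t5.png

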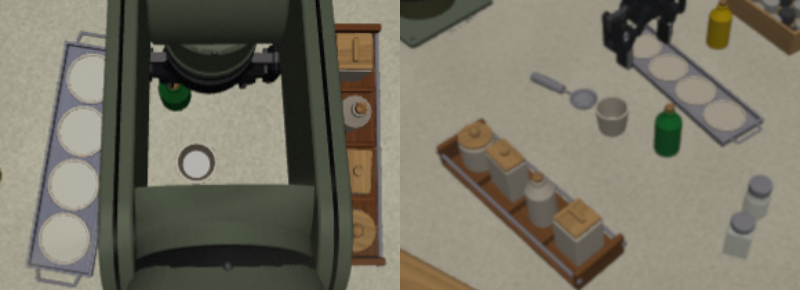

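All four containers stand upright in their bays in order, and the saucers are still in the tray. I'm handing in.

```bash
python3 -c "
from cell import ctrl
print(ctrl.sign_off())"
```

```text
the job is handed in; nothing more can be done
None
```

Honey, cocoa, syrup and sugar now stand upright in rack bays 1 to 4, in their original near-to-far order, and the four saucers are still in their places in the tray; I handed the job in at about 32 s (no verdict was returned).

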